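# Load a tube rack into the reader, under its blue cover

### The job

Load the white tube rack into the bench-top reader: stand it between the aluminium guide rails with its orange end towards the mouth of the lane, and slide it in under the blue cover until it is fully home against the stop. Keep it upright all the way, let go of it, and leave the tip box, the bottle and the well plate where they are.

Things in the scene. Friction and masses are not known exactly. Their poses are not given: they have to be found in the camera images.
- rack_center (a point): White tube rack: loose solid block 130 mm long (its x), 30 wide (y), 50 high (z), 0.15-0.3 kg, graspable across its width. Five capped tubes fixed in its top along the middle reach 75 mm above its underside. The last 14 mm at its -x end (tail) are orange; the +x end is the nose. This point: the block's centre, 25 mm above the underside, 65 mm from either end.
- rack_nose (a point): Centre of the rack's nose end face (65 mm along +x from rack_center, 25 mm above the underside); same axes as the rack.
- reader: Fixed white bench-top reader with a straight lane into it. Origin: at table level, on the lane's centre line, right below the front edge of the blue cover. x points along the lane into the machine, z up. The lane is open above for x < 0. White housings 100 mm high flank it at |y| = 75 to 150 mm from x = 0 inwards.
- lane_mouth (a point): Start of the guide rails, on the lane's centre line at deck height, 150 mm before the cover's edge (reader x = -150 mm). Grey deck 100 mm wide, top 10 mm above the table. Two aluminium rails along x, 6 mm thick, 38 mm apart inside, tops 22 mm above the table, run from here to the stop; outside the mouth they flare outwards for 29 mm. Axes as the reader.
- cover_edge (a point): Middle of the clear blue cover's front edge, a bar 280 mm wide across the lane; this point is at its underside, 103 mm above the table (reader x = 0). Above the bar the cover's front rises steeply to 206 mm, so a tool pointing straight down runs into it: near and beyond the edge the tool must lean back towards reader -x. Axes as the reader.
- lane_stop (a point): The stop: a flat white wall across the lane at reader x = 142 mm. This point is on it, on the lane's centre line, 35 mm above the table, where the centre of the nose face sits when the rack is home. The orange tail face is then 12 mm inside the cover's edge. Axes as the reader.
- tipbox: Bystander: blue box of pipette tips with clear lid, 120 x 85 x 58 mm, loose. Origin at the centre of its underside. It stands on the side of the lane opposite to the rack.
- bottle: Bystander: bottle 68 mm in diameter, 170 mm high, loose. Origin at the centre of its underside.
- plate: Bystander: well plate with clear lid, 127 x 85 x 28 mm, loose. Origin at the centre of its underside.
There are look-alikes about, which are no part of the job. What is shaped like the part that bears rack_center but red is not meant.

How it is judged:
By the outcome, as a careful person would: the job done as asked, in the order asked, and still so for the second after the job is handed in, with the robot touching nothing.
It also fails if it takes over 56 s, if anything falls off the work surface, if the arm or the gripper's body presses on something with over 40 N, if the wrist force passes 120 N, or if a joint passes its speed limit or range.

### The arm

A 6-joint arm with a two-finger parallel gripper is mounted at the origin on the work surface. World frame = base frame: x ahead of the robot, y to its left, z up, the work surface at z = 0. Lengths are in m, angles in degrees, forces in N, time in s.
With the tool pointing down it reaches from about 0.35 to 0.85 m from the base axis. Payload 8.1 kg.
Tool frame: the origin (TCP) lies midway between the tips of the shut fingers; the grasp point (between the pads) lies 19 mm behind it; z points along the fingers, y is the direction in which the jaws open and shut (so a half turn about z gives the same grasp; the last joint's range is limited). The gripper opens to 93 mm and grips with 3 to 60 N. Pads are 15 mm wide; open, the fingers measure 128 mm over their backs; the gripper's body (75 mm by 188 mm) begins 65 mm behind the grasp point.
Start: joints at [-73.362, 7.471, 85.268, -0, 87.261, -4.893], TCP at [0.22, -0.558, 0.219] pointing down, gripper open.
Joint ranges: [-169.43, 169.43], [-51.17, 129.36], [1.28, 143.12], [-76.62, 256.62], [0, 156.53], [-152.29, 152.29]. Speed limits (degrees/s): [136.94, 136.94, 159.86, 180, 180, 180].

### API

Orientations are given as [roll, pitch, yaw] about the fixed x, y, z axes, in that order (R = Rz(yaw) Ry(pitch) Rx(roll)).
In Python, from rig import arm gives the robot as it stands.
- The arm moves only by the tool apply_moves, never from a script. Its arguments are lists of equal length, an entry for each row: "offset": the shift along the tool's x, y, z normalised to -1 to 1, where 1 is 0.05 m, a list of three; "turn": the turn, a rotation vector about the tool's x, y, z normalised to -1 to 1, where 1 is 45 degrees, a list of three. In form: {"offset": [[tx, ty, tz], ...], "turn": [[ax, ay, az], ...]}. A call has 1 to 20 rows; each row shifts and turns the commanded pose from where the row before left it, along the tool's axes as they then stand; what a row does not reach is not made up. A row lasts 1/10 s, in which the tool goes at most 50 mm and 8.59 degrees, less where a joint would pass 70% of its speed; a pose out of reach is approached as far as the arm can. A call with a number of a shift or a turn outside -1 to 1 is refused whole. A call with a gripper value outside its range is refused whole. "claw" is the finger opening in mm, from 0 to 93, set as the call begins (left out, the last holds). The fingers move at their own pace and stop on an object; "squeeze" is the grip in N (left out, the last holds). Time passes only in rows, so rows that do not move let the fingers close. It gives the time, the measured TCP pose, the force and the opening at its end, in the units of the state.
- arm.get_obs(): the state, without advancing time (a new reading comes with each control period).
- arm.camera(name): name is "side" or "top"; returns (picture, depth): 400x640x3 uint8, red, green, blue; 400x640 float32, m along the optical axis (not along the pixel's ray), 0 where there is no reading.
- arm.camera_model(name): a dict with "intrinsics" (3x3 intrinsics, pixels), "k1" (the pictures are not rectified: a ray, as slopes to the right and down, at radius r is drawn at 1 + k1 r^2 times it, then the intrinsics apply), "xyz" and "attitude" of the camera in the world. Camera axes: x right, y up, looking along -z (the intrinsics and any distortion apply to the point x, -y, -z); pixel columns grow to the right and rows downward; lengths in m; the calibration is good to about 2 mm. A picture is of the moment at which its call begins. camera_model takes no time and is no camera call.
- arm.job_done(): hands the job in, once; it reports no verdict.
The state is a dict: "time": time; "joints": joint angles; "joint_velocities": joint speeds; "tau": joint torques, N m; "tcp_pos": TCP position; "eef_rot": TCP orientation; "contact_force": force on the tool from outside, world axes, zero at the start; "wrist_torque": the same for the moment, N m; "grip_width": finger opening in m.
Only numpy, scipy, OpenCV 4.12 (cv2) and the standard library are available. Lean on these libraries where they do the work, as an engineer would, in place of code of your own. Each camera call takes 0.05 s, during which the arm holds its last target.

## Working session

There is one attempt and no reset: what is moved stays moved. The work goes in short steps, Python scripts to look and compute and a tool call to move; the robot and the scene stay as the last step left them, time stands still between calls to the robot, and variables do not carry over. Pictures are saved under pics/ and viewed, and the job is handed in when it is done.

Besides the shell and the picture viewer there is one more tool, called after "Call:" as name(argument=value, ...) on one line, values as JSON. apply_moves: Moves the arm, as the interface text tells. Its arguments: {"type":"object","properties":{"offset":{"type":"array"},"turn":{"type":"array"},"claw":{"type":"number"},"squeeze":{"type":"number"}},"required":["offset","turn"]}

```bash
ls; mkdir -p pics; python3 - <<'E'
from rig import arm
import cv2,numpy as np
print(arm.get_obs())
for n in("side","top"):
    p,d=arm.camera(n); cv2.imwrite(f"pics/{n}0.png",p[:,:,::-1]); np.savez(f"pics/{n}0.npz",p=p,d=d); print(n,arm.camera_model(n))
E
```

```text
pics
{'time': 0.0, 'joints': array([-7.33615995e+01,  7.51643672e+00,  8.53278999e+01, -6.97377316e-05,
        8.72606731e+01, -4.89326424e+00]), 'joint_velocities': array([ 0.06662443, -0.03611212, -0.00709733, -0.02668386, -0.0359593 ,
        0.06680566]), 'tau': array([ 1.22962923e-03, -5.59845078e+01, -4.91763389e+01,  7.68882665e-02,
        3.57840245e-02, -9.99600070e-05]), 'tcp_pos': array([ 0.22006734, -0.55758548,  0.21758681]), 'eef_rot': array([-1.79895367e+02, -8.88790747e-03,  2.15316600e+01]), 'contact_force': array([-1.01536466, -0.48923819,  0.68373035]), 'wrist_torque': array([-0.02642083, -0.03604713,  0.04579483]), 'grip_width': 0.09272179746652368}
side {'intrinsics': array([[502.61020517,   0.        , 317.10603332],
       [  0.        , 502.61020517, 208.40265105],
       [  0.        ,   0.        ,   1.        ]]), 'k1': -0.05635128528535949, 'xyz': array([-0.34017638, -1.25940084,  1.1444717 ]), 'attitude': array([ 56.22459949,  -0.3753287 , -35.80244805])}
top {'intrinsics': array([[517.23621959,   0.        , 317.33128831],
       [  0.        , 517.23621959, 197.90084207],
       [  0.        ,   0.        ,   1.        ]]), 'k1': 0.010124123462905827, 'xyz': array([0.26423516, 0.01406954, 1.56861305]), 'attitude': array([ 12.27803839,  -0.20916396, -90.93497589])}
```

View pics/side0.png

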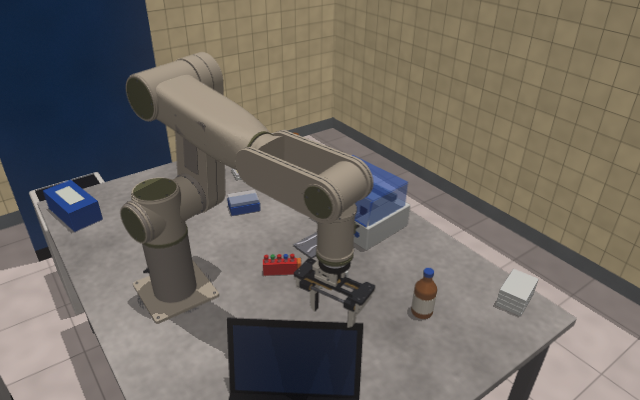

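View pics/top0.png

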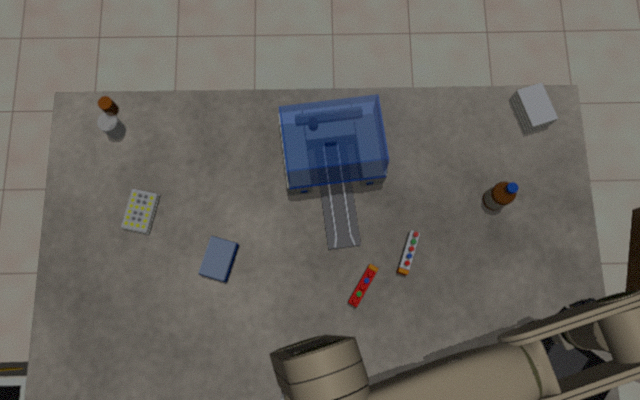

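The top view shows two rack-shaped items: a white one at (409,252) with its orange end at (404,271), and a red one at (363,286), which is the look-alike. The white one fits the description. The lane runs from about (344,247) up to the cover at about (333,186). I'll confirm with an enlarged crop.

```bash
cat > h.py <<'E'
import numpy as np,cv2
from scipy.spatial.transform import Rotation as R
from rig import arm
def cam(n):
    m=arm.camera_model(n); return m,R.from_euler('xyz',m['attitude'],degrees=True).as_matrix()
def rays(n,uv):
    m,A=cam(n); uv=np.asarray(uv,float).reshape(-1,1,2)
    s=cv2.undistortPoints(uv,m['intrinsics'],np.array([m['k1'],0,0,0.]))[:,0]
    return np.array(m['xyz']),(A@np.c_[s[:,0],-s[:,1],-np.ones(len(s))].T).T
def onz(n,uv,z):
    o,d=rays(n,uv); return o+d*((z-o[2])/d[:,2])[:,None]
def bydepth(n,uv,D):
    o,d=rays(n,uv); return o+d*np.asarray(D).reshape(-1,1)
def proj(n,P):
    m,A=cam(n); c=(np.asarray(P)-m['xyz'])@A; s=np.c_[c[:,0]/-c[:,2],-c[:,1]/-c[:,2]]
    r2=(s**2).sum(1,keepdims=True); s=s*(1+m['k1']*r2); K=m['intrinsics']; return s*[K[0,0],K[1,1]]+K[:2,2]
E
python3 - <<'E'
from h import *
z=np.load('pics/top0.npz');p,d=z['p'],z['d']
cv2.imwrite('pics/cropA.png',cv2.resize(p[215:320,300:440,::-1],None,fx=5.5,fy=5.5,interpolation=cv2.INTER_CUBIC))
cv2.imwrite('pics/cropB.png',cv2.resize(p[90:260,265:400,::-1],None,fx=3.5,fy=3.5,interpolation=cv2.INTER_CUBIC))
v,u=np.mgrid[0:400,0:640]
P=bydepth('top',np.c_[u.ravel(),v.ravel()],d.ravel()).reshape(400,640,3)
P[d==0]=np.nan
np.save('pics/Ptop.npy',P)
for uv in [(409,252),(363,286),(250,320),(340,215),(440,300),(218,258),(332,235),(355,215)]: print(uv,P[uv[1],uv[0]].round(4))
E
```

```text
(409, 252) [ 0.4275 -0.2632  0.0521]
(363, 286) [ 0.3303 -0.1226  0.0747]
(250, 320) [0.2402 0.2069 0.0029]
(340, 215) [ 0.5485 -0.0657  0.0108]
(440, 300) [ 0.289  -0.358  -0.0035]
(218, 258) [0.4189 0.2964 0.0522]
(332, 235) [ 0.4866 -0.0396  0.0152]
(355, 215) [ 0.5476 -0.1115  0.0117]
```

View pics/cropA.png

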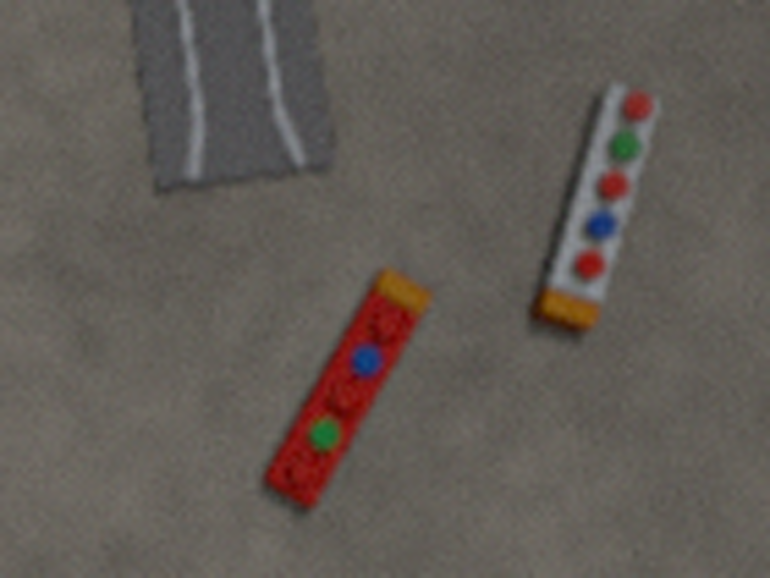

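View pics/cropB.png

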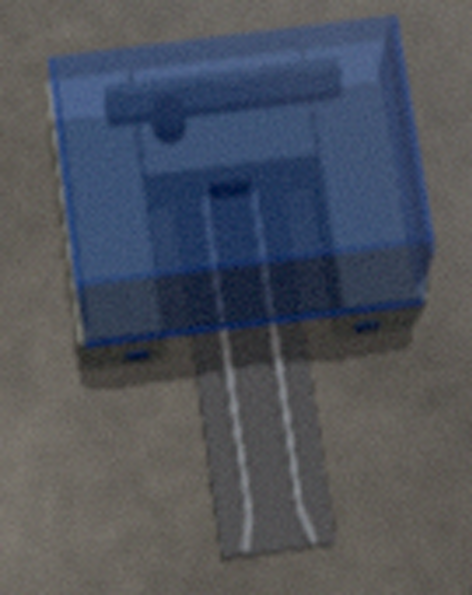

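The crop confirms it: a white body with five caps, with the orange tail towards the robot. Next I'll measure the rack and the lane.

```bash
python3 - <<'E'
from h import *
z=np.load('pics/top0.npz');p,d=z['p'].astype(int),z['d']
hsv=cv2.cvtColor(z['p'],cv2.COLOR_RGB2HSV)
print('table/orange/white samples',p[260,430],p[270,404],p[250,405],p[240,335], p[225,332-2:338])
roi=np.zeros((400,640),bool); roi[225:280,390:430]=1
org=roi&(hsv[...,1]>150)&(hsv[...,0]>8)&(hsv[...,0]<25)&(p[...,0]>110)
gr=p.mean(2)
body=roi&((gr>135)|(hsv[...,1]>110))&(gr>50)
body=cv2.morphologyEx(body.astype(np.uint8),cv2.MORPH_CLOSE,np.ones((3,3)))
for nm,m in(('org',org),('body',body)):
    v,u=np.nonzero(m); W=onz('top',np.c_[u,v],.05)[:,:2]
    r=cv2.minAreaRect((W*1000).astype(np.float32)); print(nm,len(u),u.min(),u.max(),v.min(),v.max(),W.mean(0).round(4),r)
vis=z['p'].copy()[215:320,300:440,::-1]; c=cv2.findContours(body[215:320,300:440],0,2)[0]
vis=cv2.resize(vis,None,fx=5.5,fy=5.5); [cv2.polylines(vis,[(k*5.5+2).astype(np.int32)],True,(0,255,255),1) for k in c]; cv2.imwrite('pics/maskA.png',vis)
# caps top: red/green/blue centroids at z=.075
for nm,lo,hi in(('r',170,180),('r0',0,6),('g',50,85),('b',100,125)):
    m=(roi&(hsv[...,1]>110)&(hsv[...,0]>=lo)&(hsv[...,0]<=hi)).astype(np.uint8)
    n,l,s,ce=cv2.connectedComponentsWithStats(m)
    for i in range(1,n):
        if s[i,4]>6: print(nm,s[i,4],ce[i].round(2),onz('top',[ce[i]],.075)[0].round(4))
# rails
L=[];Rr=[]
for v in range(192,246):
    row=gr[v]; 
    for side,out in(((322,337),L),((337,356),Rr)):
        seg=row[side[0]:side[1]].copy(); b=np.median(seg); w=np.clip(seg-b-12,0,None)
        if w.sum()>15: out.append((( w*np.arange(*side)).sum()/w.sum(),v))
for nm,q in(('L',L),('R',Rr)):
    W=onz('top',q,.022)[:,:2]; print(nm,len(q)); print(np.c_[q,W][::4].round(4).tolist())
    k=(W[:,0]>.475)
    a=np.polyfit(W[k,0],W[k,1],1); res=W[k,1]-np.polyval(a,W[k,0]); print('fit',a,np.degrees(np.arctan(a[0])),res.std())
E
```

```text
table/orange/white samples [102  99  90] [133  83  19] [124 127 131] [121 124 132] [[ 83  83  84]
 [ 79  76  81]
 [ 73  72  74]
 [ 86  87  88]
 [123 125 131]
 [110 109 115]
 [ 88  88  88]
 [ 82  76  80]]
org 36 399 408 268 273 [ 0.3738 -0.2443] ((373.6419372558594, -244.4190673828125), (27.343997955322266, 10.190882682800293), 70.60440063476562)
body 181 399 417 232 274 [ 0.4106 -0.2579] ((428.3901062011719, -260.1839904785156), (29.32622528076172, 128.8375244140625), 73.6128158569336)
r0 16 [415.38 233.81] [ 0.4777 -0.2804  0.075 ]
r0 18 [411.06 248.11] [ 0.4362 -0.2655  0.075 ]
r0 15 [406.87 262.8 ] [ 0.3941 -0.2512  0.075 ]
g 11 [413.18 241.18] [ 0.4563 -0.2728  0.075 ]
b 16 [409.  255.5] [ 0.415  -0.2584  0.075 ]
L 54
[[329.3939, 192.0, 0.6186, -0.0344], [330.3506, 196.0, 0.606, -0.037], [330.4941, 200.0, 0.5935, -0.0372], [331.3819, 204.0, 0.581, -0.0396], [331.595, 208.0, 0.5685, -0.04], [332.48, 212.0, 0.5561, -0.0424], [332.5408, 216.0, 0.5437, -0.0423], [332.9261, 220.0, 0.5314, -0.0432], [333.51, 224.0, 0.5191, -0.0447], [334.2935, 228.0, 0.5068, -0.0468], [332.3607, 232.0, 0.4947, -0.0407], [335.5954, 236.0, 0.4824, -0.0502], [335.4011, 240.0, 0.4703, -0.0493], [334.9484, 244.0, 0.4583, -0.0476]]
fit [ 0.0890404  -0.09066618] 5.088220606773683 0.0018106527559729154
R 53
[[343.9851, 192.0, 0.618, -0.0791], [345.2906, 196.0, 0.6053, -0.0828], [345.3768, 200.0, 0.5928, -0.0827], [346.0242, 204.0, 0.5803, -0.0843], [346.4466, 208.0, 0.5678, -0.0853], [346.7778, 212.0, 0.5554, -0.0859], [347.4836, 216.0, 0.543, -0.0877], [348.2301, 220.0, 0.5307, -0.0896], [348.522, 224.0, 0.5184, -0.0902], [349.4, 228.0, 0.5061, -0.0925], [349.6555, 232.0, 0.4939, -0.0929], [350.7442, 236.0, 0.4817, -0.0958], [352.6381, 240.0, 0.4695, -0.1011], [354.119, 244.0, 0.4574, -0.1052]]
fit [ 0.10802467 -0.1468448 ] 6.1654497872195115 0.0008042638431908822
```

View pics/maskA.png

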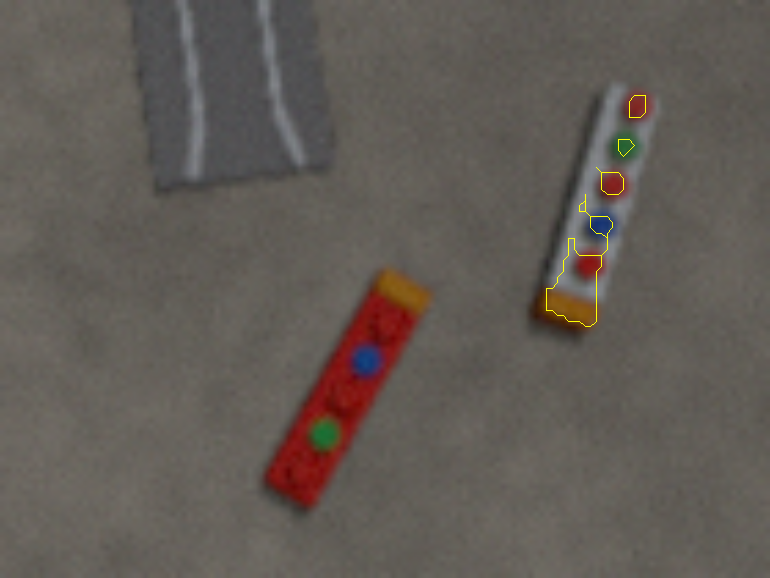

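```bash
python3 - <<'E'
from h import *
z=np.load('pics/top0.npz');p=z['p'].astype(int)
hsv=cv2.cvtColor(z['p'],cv2.COLOR_RGB2HSV)
# upsampled mask: blue-ish white or saturated
S=4
big=cv2.resize(z['p'][222:282,388:432],None,fx=S,fy=S,interpolation=cv2.INTER_CUBIC); bh=cv2.cvtColor(big,cv2.COLOR_RGB2HSV)
b=big.astype(int)
m=((b[...,2]>108)|((bh[...,1]>110)&(b.max(2)>95))).astype(np.uint8)
m=cv2.morphologyEx(m,cv2.MORPH_CLOSE,np.ones((9,9)))
n,l,s,c=cv2.connectedComponentsWithStats(m); i=1+s[1:,4].argmax(); m=(l==i).astype(np.uint8)
cn=max(cv2.findContours(m,0,2)[0],key=cv2.contourArea)[:,0]
uv=(cn+.5)/S-.5+[388,222]
W=onz('top',uv,.05)[:,:2]*1000
print(cv2.minAreaRect(W.astype(np.float32)))
v,u=np.nonzero(m);W2=onz('top',(np.c_[u,v]+.5)/S-.5+[388,222],.05)[:,:2]; print(W2.mean(0))
C=W2-W2.mean(0); e,V=np.linalg.eigh(C.T@C/len(C)); print('pca',np.degrees(np.arctan2(V[1,1],V[0,1])),np.sqrt(12*e))
vis=cv2.resize(big[...,::-1],None,fx=3,fy=3); cv2.polylines(vis,[cn*3+1],True,(0,255,255),1)
# predicted footprint
def box(cx,cy,yaw,z):
    c,s=np.cos(np.radians(yaw)),np.sin(np.radians(yaw)); q=np.array([[65,15],[65,-15],[-65,-15],[-65,15]])/1000.
    return np.c_[cx+c*q[:,0]-s*q[:,1],cy+s*q[:,0]+c*q[:,1],[z]*4]
for zz,col in((.05,(0,255,0)),(0,(255,0,255))):
    q=proj('top',box(.4295,-.2625,-18.5,zz)); cv2.polylines(vis,[((q-[388,222]+.5)*12).astype(np.int32)],True,col,1)
cv2.imwrite('pics/maskB.png',vis)
E
```

```text
((428.2796630859375, -264.1801452636719), (30.306838989257812, 129.90074157714844), 69.97908782958984)
[ 0.42474202 -0.26235281]
pca 160.5647892209961 [0.02958018 0.13031306]
```

View pics/maskB.png

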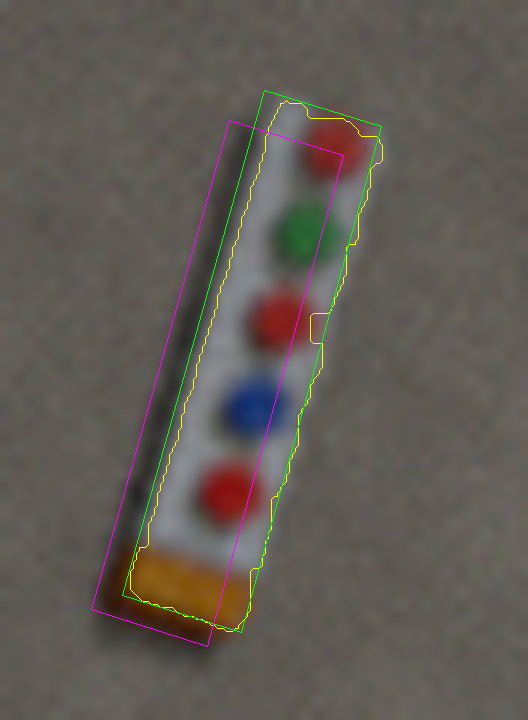

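```bash
python3 - <<'E'
from h import *
from scipy.optimize import least_squares
z=np.load('pics/top0.npz');p=z['p'].astype(float); gr=p.mean(2)
A=[];
for v in range(192,238):
    for s,(u0) in((1,329.4+(v-192)*6.2/44),(-1,344.2+(v-192)*6.7/44)):
        c=np.arange(int(round(u0))-3,int(round(u0))+4); seg=gr[v,c]; w=np.clip(seg-seg.min()-15,0,None)
        if w.sum()>20: A.append((s,(w*c).sum()/w.sum(),v))
A=np.array(A); W=onz('top',A[:,1:],.022)[:,:2]
# y = y0+tan(th)*(x-.55) + s*hw/cos
f=lambda t:(W[:,1]-t[0]-np.tan(t[1])*(W[:,0]-.55)-A[:,0]*t[2]/np.cos(t[1]))*1000
r=least_squares(f,[-.064,.1,.022],loss='soft_l1'); print(r.x,np.degrees(r.x[1]),np.std(r.fun)); 
for s in(1,-1):
    k=A[:,0]==s; print(s,np.degrees(np.arctan(np.polyfit(W[k,0],W[k,1],1)[0])))
# cover bar: blue front edge row per column
hsv=cv2.cvtColor(z['p'],cv2.COLOR_RGB2HSV)
E1=[]
for u in range(292,385):
    vv=np.arange(170,196); sat=hsv[vv,u,1].astype(float); b=p[vv,u,2]-p[vv,u,0]
    j=np.nonzero(b>50)[0]
    if len(j): E1.append((u,vv[j.max()]+.5))
E1=np.array(E1); print(E1[::10].tolist())
Wc=onz('top',E1,.103)[:,:2]; 
res=np.ones(len(Wc),bool)
for _ in range(4):
    a=np.polyfit(Wc[res,1],Wc[res,0],1); e=Wc[:,0]-np.polyval(a,Wc[:,1]); res=np.abs(e)<2*e[res].std()+1e-4
print('edge x at y, angle',a,-np.degrees(np.arctan(a[0])),res.sum(),e[res].std())
ends=onz('top',[(290.1,188.6),(386.1,176.3)],.103); print(ends, np.linalg.norm(ends[0]-ends[1]),ends.mean(0))
E
```

```text
[-0.06487583  0.11493749  0.02205284] 6.585432985192237 0.5315008493075923
1 6.530959958523544
-1 6.666477819618126
[[292.0, 188.5], [302.0, 186.5], [312.0, 185.5], [322.0, 184.5], [332.0, 182.5], [342.0, 181.5], [352.0, 180.5], [362.0, 179.5], [372.0, 177.5], [382.0, 176.5]]
edge x at y, angle [-0.11574882  0.62227047] 6.602537120599924 91 0.0009094946227215764
[[ 0.61200602  0.08231392  0.103     ]
 [ 0.6446548  -0.19883024  0.103     ]] 0.28303353398866815 [ 0.62833041 -0.05825816  0.103     ]
```

Lane: yaw is 6.6° from both the rails and the cover edge. The rail half-spacing of 22.05 mm matches the 22.0 mm expected, and the reader origin is about (0.6287, -0.0558). Rack: it measures 129.9 x 30.3 mm, as it should, with its centre at about (0.4283, -0.2642) and yaw about -19.4°.

Next I go above the rack. The shift is (0.3015, -0.1965) m in tool axes and the turn is +40.9° about tool z.

Call:
apply_moves(offset=[[0.603,-0.393,0],[0.603,-0.393,0],[0.603,-0.393,0],[0.603,-0.393,0],[0.603,-0.393,0],[0.603,-0.393,0],[0.603,-0.393,0],[0.603,-0.393,0],[0.603,-0.393,0],[0.603,-0.393,0],[0,0,0],[0,0,0],[0,0,0],[0,0,0],[0,0,0],[0,0,0],[0,0,0],[0,0,0],[0,0,0],[0,0,0]], turn=[[0,0,0],[0,0,0],[0,0,0],[0,0,0],[0,0,0],[0,0,0],[0,0,0],[0,0,0],[0,0,0],[0,0,0],[0,0,0.13],[0,0,0.13],[0,0,0.13],[0,0,0.13],[0,0,0.13],[0,0,0.13],[0,0,0.13],[0,0,0],[0,0,0],[0,0,0]], claw=65)

```text
time: 2.1
tcp_pos: [0.4285, -0.2646, 0.2184]
eef_rot: [-180.0, 0.0, -19.3]
contact_force: [0.4, 0.8, -0.3]
grip_width: 0.0648
```

```bash
python3 - <<'E'
from h import *
for n in("side","top"):
    p,d=arm.camera(n); cv2.imwrite(f"pics/{n}1.png",p[:,:,::-1])
E
python3 -c "
import cv2;a=cv2.imread('pics/side1.png')[150:350,200:460];b=cv2.imread('pics/top1.png')[150:350,270:530]
import numpy as np;cv2.imwrite('pics/c1.png',np.vstack([cv2.resize(a,None,fx=1.5,fy=1.5),cv2.resize(b,None,fx=1.5,fy=1.5)]))"
```

```text
(no output)
```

View pics/c1.png

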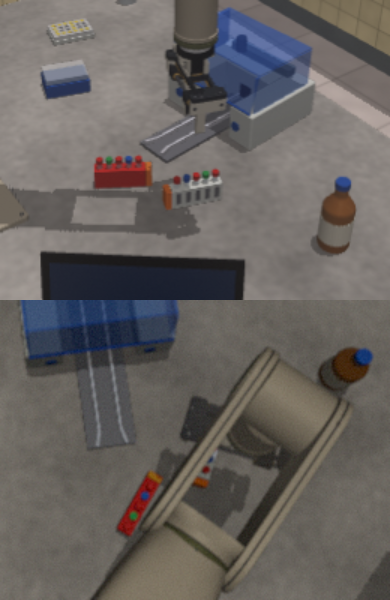

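The gripper hovers over the white rack, which the side view shows clearly at crop (195,188). I'll cross-check the rack and lane poses against that view.

```bash
python3 - <<'E'
from h import *
a=cv2.imread('pics/side1.png'); x0,y0,x1,y1=270,200,400,310;S=6
v=cv2.resize(a[y0:y1,x0:x1],None,fx=S,fy=S,interpolation=cv2.INTER_CUBIC)
def box(cx,cy,yaw,z,hx=.065,hy=.015):
    c,s=np.cos(np.radians(yaw)),np.sin(np.radians(yaw)); q=np.array([[hx,hy],[hx,-hy],[-hx,-hy],[-hx,hy]])
    return np.c_[cx+c*q[:,0]-s*q[:,1],cy+s*q[:,0]+c*q[:,1],[z]*4]
def dr(P,col,cl=True): cv2.polylines(v,[((proj('side',P)-[x0,y0]+.5)*S).astype(np.int32)],cl,col,1)
dr(box(.4283,-.2642,-19.4,.05),(0,255,0)); dr(box(.4283,-.2642,-19.4,0),(255,0,255))
def rd(x,y,z): 
    t=np.radians(6.6);return [.6287+x*np.cos(t)-y*np.sin(t),-.0558+x*np.sin(t)+y*np.cos(t),z]
for y in(.019,.025,-.019,-.025): dr([rd(-.15,y,.022),rd(-.02,y,.022)],(0,255,255),False)
dr([rd(0,-.14,.103),rd(0,.14,.103)],(0,255,255),False)
cv2.imwrite('pics/ov1.png',v)
E
```

```text
(no output)
```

View pics/ov1.png

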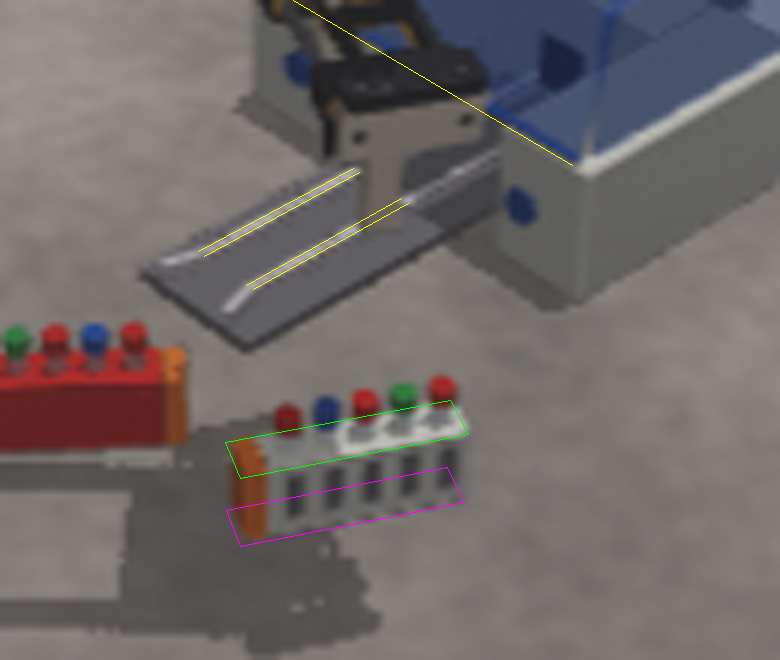

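The side view agrees. The rails overlay exactly, and the rack sits within about 2 mm of the estimate. I descend to TCP z = 19 mm and grip.

Call:
apply_moves(offset=[[0.02,0,0.45],[0,0,0.45],[0,0,0.45],[0,0,0.45],[0,0,0.45],[0,0,0.45],[0,0,0.45],[0,0,0.45],[0,0,0.13],[0,0,0.13],[0,0,0.13],[0,0,0],[0,0,0]], turn=[[0,0,0],[0,0,0],[0,0,0],[0,0,0],[0,0,0],[0,0,0],[0,0,0],[0,0,0],[0,0,0],[0,0,0],[0,0,0],[0,0,0],[0,0,0]], claw=65)

```text
time: 3.5
tcp_pos: [0.43, -0.2653, 0.0198]
eef_rot: [180.0, -0.1, -19.4]
contact_force: [-0.2, 0.2, 0.2]
grip_width: 0.0649
```

Call:
apply_moves(offset=[[0,0,0],[0,0,0],[0,0,0],[0,0,0],[0,0,0],[0,0,0],[0,0,0],[0,0,0]], turn=[[0,0,0],[0,0,0],[0,0,0],[0,0,0],[0,0,0],[0,0,0],[0,0,0],[0,0,0]], claw=20, squeeze=30)

```text
time: 4.3
tcp_pos: [0.4297, -0.2648, 0.0193]
eef_rot: [-180.0, -0.0, -19.4]
contact_force: [-0.0, 2.2, 2.6]
grip_width: 0.0297
```

Gripped: the opening of 29.7 mm matches the rack's width. Now I lift, carry and turn to the lane.

Call:
apply_moves(offset=[[0,0,-0.2],[0,0,-0.4],[0,0,-0.4],[0,0,-0.4],[0,0,-0.2],[0.12,-0.573,0],[0.12,-0.573,0],[0.12,-0.573,0],[0.12,-0.573,0],[0.12,-0.573,0],[0.12,-0.573,0],[0.12,-0.573,0],[0.12,-0.573,0],[0,0,0],[0,0,0],[0,0,0],[0,0,0],[0,0,0],[0,0,0],[0,0,0]], turn=[[0,0,0],[0,0,0],[0,0,0],[0,0,0],[0,0,0],[0,0,0],[0,0,0],[0,0,0],[0,0,0],[0,0,0],[0,0,0],[0,0,0],[0,0,0],[0,0,-0.1],[0,0,-0.12],[0,0,-0.12],[0,0,-0.12],[0,0,-0.118],[0,0,0],[0,0,0]])

```text
time: 6.3
tcp_pos: [0.5507, -0.0649, 0.0989]
eef_rot: [-180.0, 0.0, 6.4]
contact_force: [0.3, 0.4, -1.7]
grip_width: 0.0296
```

```bash
cat > look.py <<'E'
import sys
from h import *
tag=sys.argv[1]
def rd(x,y,z): 
    t=np.radians(6.6);return [.6287+x*np.cos(t)-y*np.sin(t),-.0558+x*np.sin(t)+y*np.cos(t),z]
o=arm.get_obs(); print(o['time'],o['tcp_pos'].round(4),o['eef_rot'].round(2),o['contact_force'].round(1))
t=np.radians(6.6); dd=o['tcp_pos'][:2]-[.6287,-.0558]; print('reader xy of tcp',dd@[np.cos(t),np.sin(t)],dd@[-np.sin(t),np.cos(t)])
out=[]
for n,(x0,y0,x1,y1) in(("side",(280,165,420,265)),("top",(270,90,410,275))):
    a,_=arm.camera(n); cv2.imwrite(f'pics/{n}_{tag}.png',a[...,::-1]); S=5 if n=='side' else 3
    v=cv2.resize(a[y0:y1,x0:x1,::-1],None,fx=S,fy=S,interpolation=cv2.INTER_CUBIC); cv2.imwrite(f'pics/{tag}_{n}.png',v)
E
python3 look.py hov
```

```text
6.3 [ 0.5507 -0.0649  0.0989] [-1.80e+02  3.00e-02  6.43e+00] [ 0.3  0.4 -1.7]
reader xy of tcp -0.07851383415179916 -4.5764627748202796e-05
```

View pics/hov_side.png

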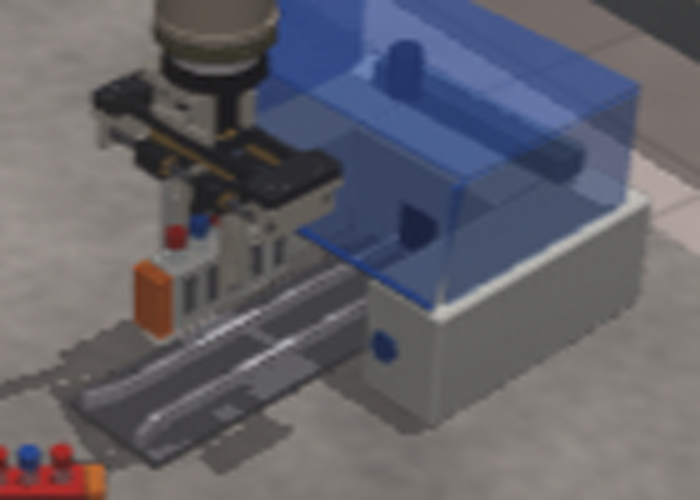

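View pics/hov_top.png

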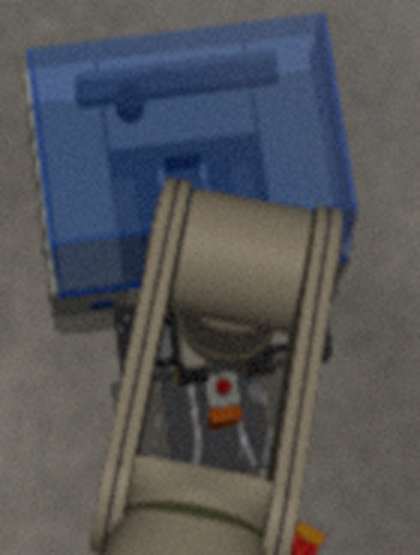

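The rack hovers level over the rails and centred: in the top crop its tail at (224,415) lies midway between rail lines at (195,415) and (245,415). Lowering now.

Call:
apply_moves(offset=[[0,0,0.26],[0,0,0.26],[0,0,0.26],[0,0,0.2],[0,0,0.1],[0,0,0.1],[0,0,0.1],[0,0,0.05],[0,0,0]], turn=[[0,0,0],[0,0,0],[0,0,0],[0,0,0],[0,0,0],[0,0,0],[0,0,0],[0,0,0],[0,0,0]])

```text
time: 7.3
tcp_pos: [0.5509, -0.0648, 0.0324]
eef_rot: [-180.0, 0.0, 6.6]
contact_force: [-0.5, -1.7, -2.1]
grip_width: 0.0303
```

```bash
python3 look.py low
```

```text
7.3 [ 0.5509 -0.0648  0.0324] [-1.7999e+02  1.0000e-02  6.5900e+00] [-0.5 -1.7 -2.1]
reader xy of tcp -0.07832236145824722 1.9177863152536485e-05
```

View pics/low_side.png

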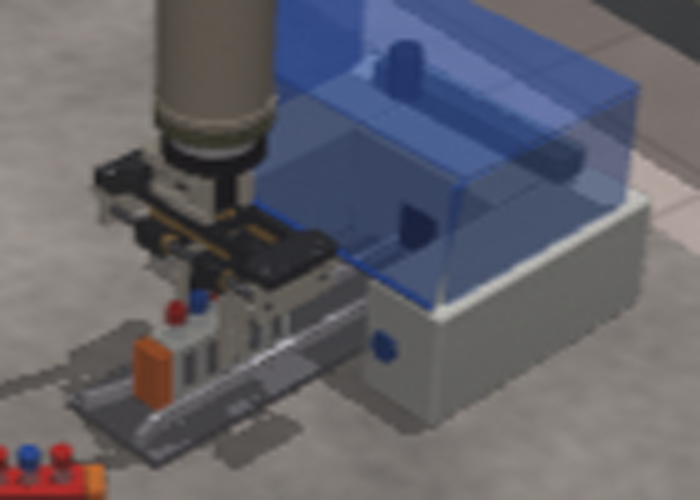

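View pics/low_top.png

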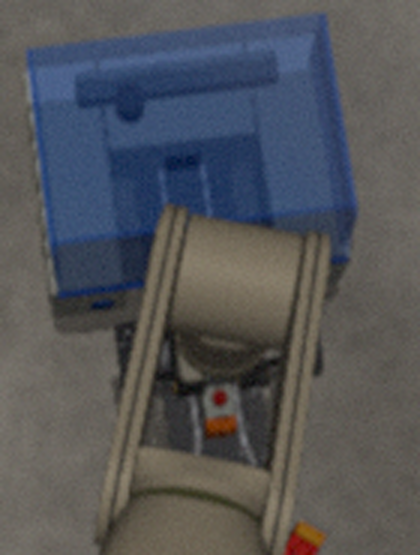

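The rack stands between the rails, about 3 mm above the deck. I'll lower the last few millimetres and watch the force.

Call:
apply_moves(offset=[[0,0,0.02],[0,0,0.02],[0,0,0.015],[0,0,0]], turn=[[0,0,0],[0,0,0],[0,0,0],[0,0,0]])

```text
time: 7.8
tcp_pos: [0.5509, -0.0648, 0.0298]
eef_rot: [-180.0, 0.0, 6.6]
contact_force: [-0.2, -0.1, -1.3]
grip_width: 0.0302
```

Call:
apply_moves(offset=[[0,0,0.015],[0,0,0.01],[0,0,0]], turn=[[0,0,0],[0,0,0],[0,0,0]])

```text
time: 8.1
tcp_pos: [0.5511, -0.0648, 0.0293]
eef_rot: [180.0, -0.0, 6.6]
contact_force: [-3.3, 0.6, 4.6]
grip_width: 0.0297
```

The deck is taking the load (Fz went from -1.3 to +4.6 N). Release and lift.

Call:
apply_moves(offset=[[0,0,0],[0,0,0],[0,0,0],[0,0,0],[0,0,-0.2],[0,0,-0.4],[0,0,-0.4],[0,0,-0.4],[0,0,-0.4],[0,0,-0.2],[0,0,0]], turn=[[0,0,0],[0,0,0],[0,0,0],[0,0,0],[0,0,0],[0,0,0],[0,0,0],[0,0,0],[0,0,0],[0,0,0],[0,0,0]], claw=55)

```text
time: 9.2
tcp_pos: [0.5524, -0.0651, 0.131]
eef_rot: [179.9, -0.2, 6.6]
contact_force: [-0.4, -0.2, 0.3]
grip_width: 0.0552
```

```bash
python3 look.py rel
```

```text
9.2 [ 0.5524 -0.0651  0.131 ] [179.93  -0.21   6.59] [-0.4 -0.2  0.3]
reader xy of tcp -0.0768500896979129 -0.0004644803316472264
```

View pics/rel_side.png

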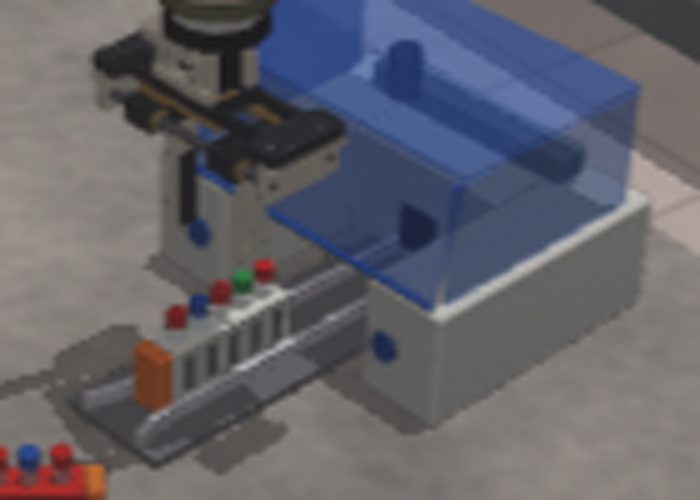

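View pics/rel_top.png

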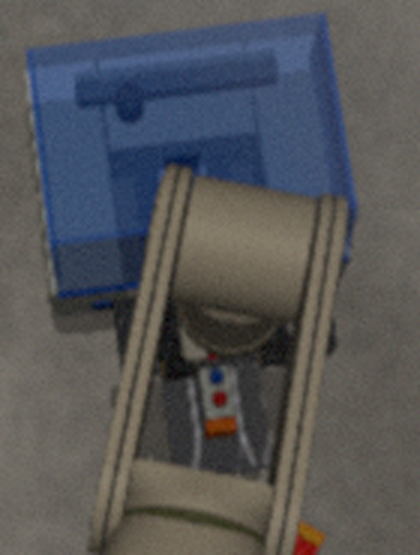

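The rack stands upright between the rails with its orange tail at the mouth, at reader x of about -143. Next I back off behind the tail, close the fingers and lean back 45°.

Call:
apply_moves(offset=[[-0.4,0,0],[-0.5,0,0],[-0.5,0,0],[-0.5,0,0],[-0.2,0,0],[0,0,0],[0,0,0],[0,0,0],[0,0,0],[0,0,0],[0,0,0],[0,0,0],[0,0,0],[0,0,0],[0,0,0]], turn=[[0,0,0],[0,0,0],[0,0,0],[0,0,0],[0,0,0],[0,0.125,0],[0,0.125,0],[0,0.125,0],[0,0.125,0],[0,0.125,0],[0,0.125,0],[0,0.125,0],[0,0.125,0],[0,0,0],[0,0,0]], claw=0)

```text
time: 10.8
tcp_pos: [0.4808, -0.095, 0.1855]
eef_rot: [-178.6, -41.3, 6.4]
contact_force: [0.4, 0.3, -0.0]
grip_width: 0.0002
```

```bash
python3 look.py lean; python3 -c "
from rig import arm;import numpy as np;from scipy.spatial.transform import Rotation as R
o=arm.get_obs();print(o['joints'].round(1),R.from_euler('xyz',o['eef_rot'],degrees=True).as_matrix().round(3),o['grip_width'])"
```

```text
10.8 [ 0.4808 -0.095   0.1855] [-178.63  -41.32    6.37] [ 0.4  0.3 -0. ]
reader xy of tcp -0.15141209071571463 -0.021991077666507132
[-40.2 -51.1 143.1  34.1  62.5  33.6] [[ 0.746  0.129  0.653]
 [ 0.085 -0.992  0.098]
 [ 0.66  -0.018 -0.751]] 0.00040957146549061514
```

View pics/side_lean.png

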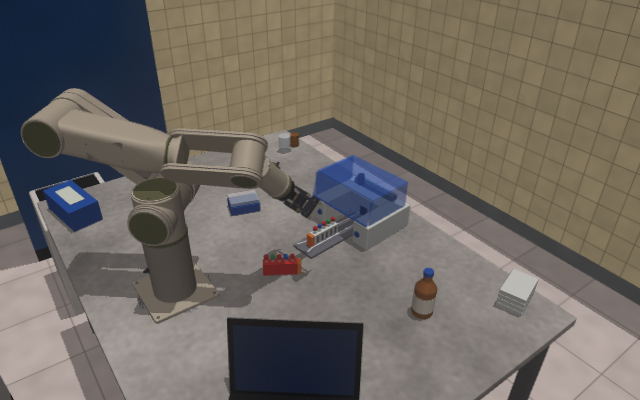

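The arm sits at its inner joint limits (j2, j3) with that much lean so close in. I'll push with a small lean first and lean further once deeper in, so I un-lean now.

Call:
apply_moves(offset=[[0,0,0],[0,0,0],[0,0,0],[0,0,0],[0,0,0],[0,0,0],[0,0,0]], turn=[[0,-0.12,0],[0,-0.12,0],[0,-0.12,0],[0,-0.12,0],[0,-0.1,0],[0,0,0],[0,0,0]])

```text
time: 11.6
tcp_pos: [0.4815, -0.0937, 0.1858]
eef_rot: [-179.0, -15.4, 7.2]
contact_force: [0.9, -0.7, -0.6]
grip_width: 0.0006
```

```bash
cat > st.py <<'E'
import sys
from h import *
o=arm.get_obs(); M=R.from_euler('xyz',o['eef_rot'],degrees=True).as_matrix(); t=np.radians(6.6)
Q=np.array([[np.cos(t),np.sin(t),0],[-np.sin(t),np.cos(t),0],[0,0,1]])
pr=Q@(o['tcp_pos']-[.6287,-.0558,0])
print('t',o['time'],'reader tcp',pr.round(4),'F',o['contact_force'].round(1)); print('joints',o['joints'].round(1)); print('tool in reader axes',(Q@M).round(3).tolist())
if len(sys.argv)>4:
    tg=np.array([float(a) for a in sys.argv[1:4]]); th=np.radians(float(sys.argv[4]))
    s,c=np.sin(th),np.cos(th); G=np.array([[c,0,s],[0,-1,0],[s,0,-c]])
    print('target: shift units now-axes',(((Q@M).T@(tg-pr))/.05).round(3),'turn units',(R.from_matrix((Q@M).T@G).as_rotvec(degrees=True)/45).round(3),'shift in target axes',(G.T@(tg-pr)/.05).round(3))
E
python3 st.py -.175 0 .12 15
```

```text
t 11.6 reader tcp [-0.1506 -0.0207  0.1858] F [ 0.9 -0.7 -0.6]
joints [-23.8 -24.1 118.6   9.2  72.9  57.1]
tool in reader axes [[0.964, 0.016, 0.265], [0.011, -1.0, 0.021], [0.265, -0.018, -0.964]]
target: shift units now-axes [-0.816 -0.399  1.149] turn units [-0.027 -0.008  0.014] shift in target axes [-0.813 -0.414  1.145]
```

Call:
apply_moves(offset=[[0,0,0],[-0.205,-0.1,0],[-0.2,-0.1,0.08],[-0.2,-0.1,0.3],[-0.2,-0.1,0.4],[0,0,0.365],[0,0,0]], turn=[[-0.027,-0.008,0.014],[0,0,0],[0,0,0],[0,0,0],[0,0,0],[0,0,0],[0,0,0]])

```text
time: 12.3
tcp_pos: [0.453, -0.0768, 0.1178]
eef_rot: [-179.9, -14.9, 6.4]
contact_force: [-0.2, -0.7, 0.3]
grip_width: 0.0007
```

```bash
python3 st.py -.175 0 .037 15; python3 look.py pre
```

```text
t 12.3 reader tcp [-0.1769 -0.0007  0.1178] F [-0.2 -0.7  0.3]
joints [-21.9 -27.1 127.9   7.7  66.3  59.4]
tool in reader axes [[0.966, -0.003, 0.257], [-0.003, -1.0, 0.001], [0.257, -0.001, -0.966]]
target: shift units now-axes [-0.378 -0.012  1.571] turn units [-0.001  0.003 -0.004] shift in target axes [-0.381 -0.014  1.57 ]
12.3 [ 0.453  -0.0768  0.1178] [-179.92  -14.88    6.41] [-0.2 -0.7  0.3]
reader xy of tcp -0.1769095837535834 -0.0006842768093235243
```

View pics/pre_side.png

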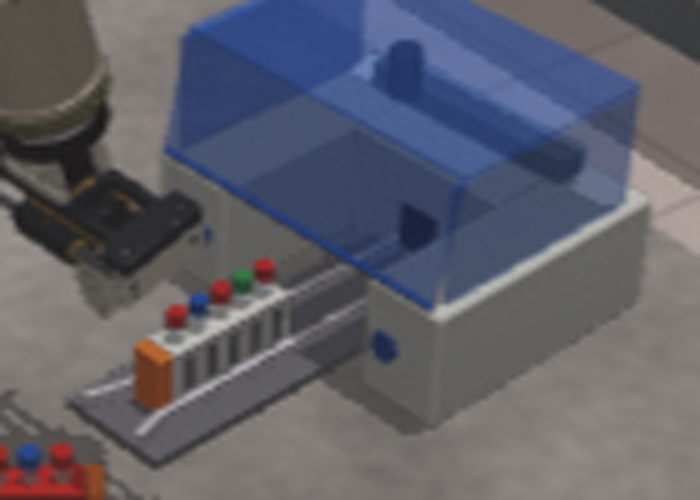

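The rack is unchanged and the closed fingers are behind its tail with clearance. I descend to z = 37 mm; the red decoy's caps reach 75 mm and the gripper body stays above 105 mm.

Call:
apply_moves(offset=[[-0.08,-0.01,0.33],[-0.08,0,0.33],[-0.08,0,0.33],[-0.08,0,0.33],[-0.06,0,0.25],[0,0,0]], turn=[[0,0,0],[0,0,0],[0,0,0],[0,0,0],[0,0,0],[0,0,0]])

```text
time: 13.0
tcp_pos: [0.4566, -0.0768, 0.0395]
eef_rot: [-180.0, -15.0, 6.4]
contact_force: [0.3, 0.7, 0.6]
grip_width: 0.0003
```

```bash
python3 st.py -.08 0 .037 15; python3 look.py pre2
```

```text
t 13.0 reader tcp [-0.1733 -0.0011  0.0395] F [0.3 0.7 0.6]
joints [-21.7 -19.8 131.4   8.5  55.4  57.9]
tool in reader axes [[0.966, -0.003, 0.258], [-0.003, -1.0, -0.001], [0.258, -0.0, -0.966]]
target: shift units now-axes [ 1.79  -0.028  0.531] turn units [ 0.001  0.001 -0.003] shift in target axes [ 1.79  -0.022  0.532]
13.0 [ 0.4566 -0.0768  0.0395] [-179.99  -14.97    6.44] [0.3 0.7 0.6]
reader xy of tcp -0.1733437449542291 -0.001122337681599623
```

View pics/pre2_side.png

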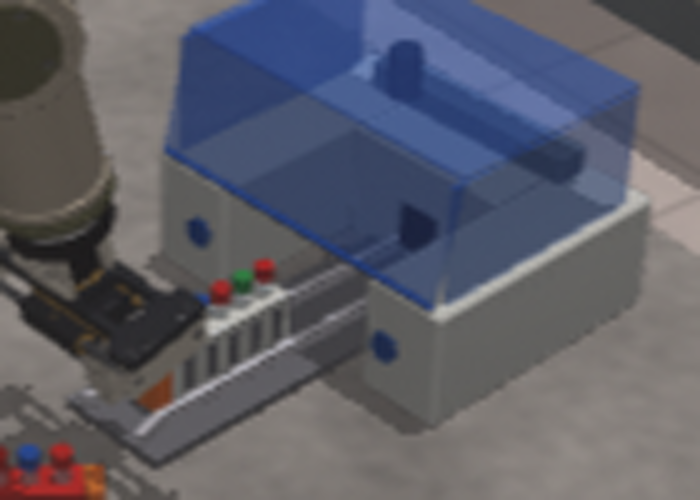

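View pics/pre2_top.png

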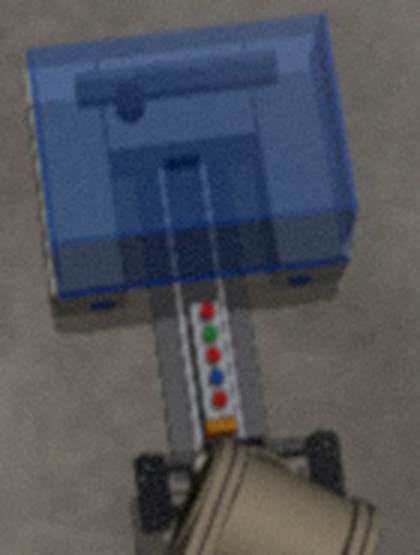

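Clear view: the rack is straight in the lane and the fingers are behind the tail. Now I push gently along the lane.

Call:
apply_moves(offset=[[0.112,-0.005,0.033],[0.112,-0.005,0.033],[0.112,-0.005,0.033],[0.112,-0.005,0.033],[0.112,0,0.033],[0.112,0,0.033],[0.112,0,0.033],[0.112,0,0.033],[0.112,0,0.033],[0.112,0,0.033],[0.112,0,0.033],[0.112,0,0.033],[0.112,0,0.033],[0.112,0,0.033],[0.08,0,0.025],[0.05,0,0.015],[0,0,0]], turn=[[0,0,0],[0,0,0],[0,0,0],[0,0,0],[0,0,0],[0,0,0],[0,0,0],[0,0,0],[0,0,0],[0,0,0],[0,0,0],[0,0,0],[0,0,0],[0,0,0],[0,0,0],[0,0,0],[0,0,0]])

```text
time: 14.8
tcp_pos: [0.5456, -0.0659, 0.038]
eef_rot: [180.0, -15.1, 6.5]
contact_force: [0.5, 0.9, -0.1]
grip_width: 0.0003
```

```bash
python3 st.py -.1 0 .037 45; python3 look.py p1
```

```text
t 14.8 reader tcp [-0.0837 -0.0005  0.038 ] F [ 0.5  0.9 -0.1]
joints [-16.2  -4.2 118.5   7.3  52.   63.6]
tool in reader axes [[0.966, -0.002, 0.26], [-0.002, -1.0, -0.001], [0.26, 0.001, -0.966]]
target: shift units now-axes [-0.32  -0.01  -0.065] turn units [ 0.002  0.665 -0.002] shift in target axes [-0.245 -0.011 -0.216]
14.8 [ 0.5456 -0.0659  0.038 ] [179.96 -15.05   6.47] [ 0.5  0.9 -0.1]
reader xy of tcp -0.08369193537813963 -0.0005287992476612514
```

View pics/p1_side.png

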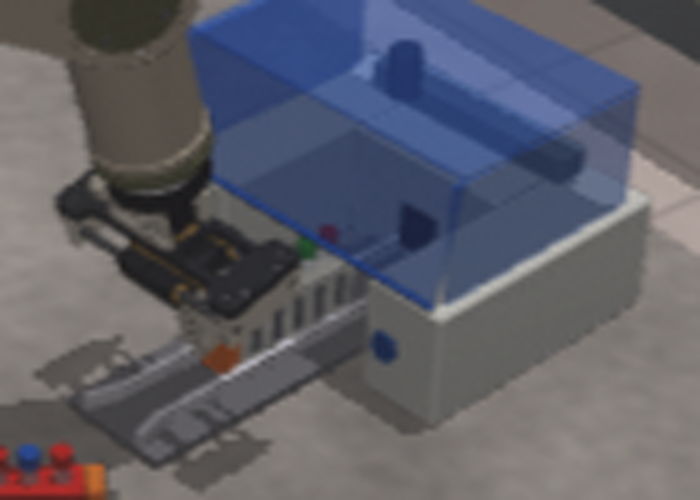

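View pics/p1_top.png

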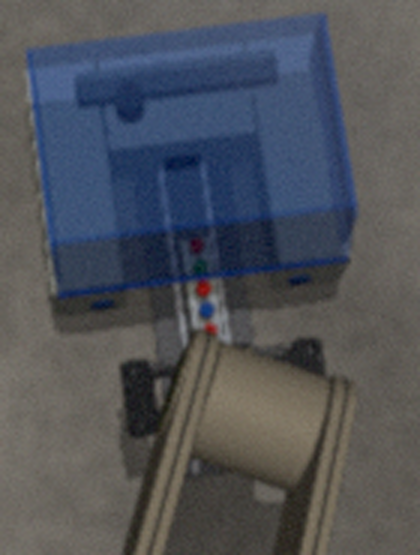

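The push works: the nose is under the cover, and the front caps show through it at top crop (197,245). I push a bit further, back off 10 mm, then lean to 45°.

Call:
apply_moves(offset=[[0.092,-0.002,0.026],[0.092,-0.002,0.026],[0.092,-0.002,0.026],[0.092,-0.002,0.026],[0.092,-0.002,0.026],[0,0,0],[-0.1,0,-0.027],[-0.1,0,-0.027],[0,0,0],[0,0,0],[0,0,0],[0,0,0],[0,0,0],[0,0,0],[0,0,0],[0,0,0]], turn=[[0,0,0],[0,0,0],[0,0,0],[0,0,0],[0,0,0],[0,0,0],[0,0,0],[0,0,0],[0,0.11,0],[0,0.11,0],[0,0.11,0],[0,0.11,0],[0,0.11,0],[0,0.115,0],[0,0,0],[0,0,0]])

```text
time: 16.5
tcp_pos: [0.5582, -0.0632, 0.0372]
eef_rot: [-179.8, -43.7, 6.4]
contact_force: [0.6, 0.4, 0.1]
grip_width: 0.0006
```

```bash
python3 st.py 0 0 .035 45; python3 look.py p2
```

```text
t 16.5 reader tcp [-0.0709  0.0008  0.0372] F [0.6 0.4 0.1]
joints [-26.8 -18.5 142.2  53.4  28.3  14.8]
tool in reader axes [[0.723, -0.002, 0.691], [-0.003, -1.0, 0.001], [0.691, -0.003, -0.723]]
target: shift units now-axes [0.995 0.014 1.012] turn units [-0.001  0.029 -0.004] shift in target axes [0.972 0.016 1.034]
16.5 [ 0.5582 -0.0632  0.0372] [-179.79  -43.7     6.37] [0.6 0.4 0.1]
reader xy of tcp -0.07092291458408767 0.0007790477993636478
```

View pics/p2_side.png

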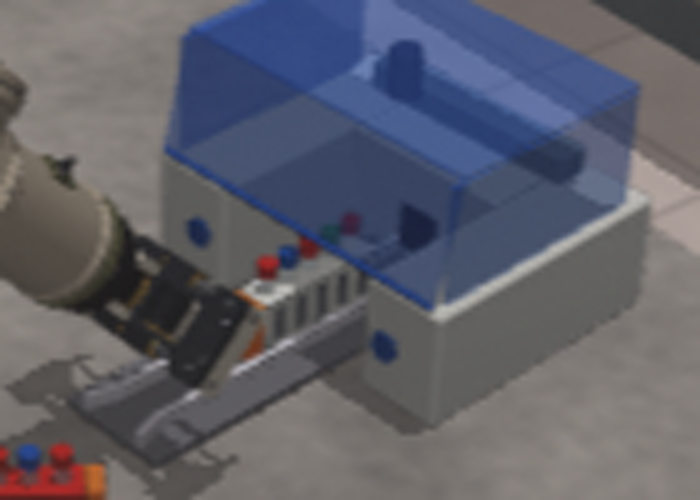

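View pics/p2_top.png

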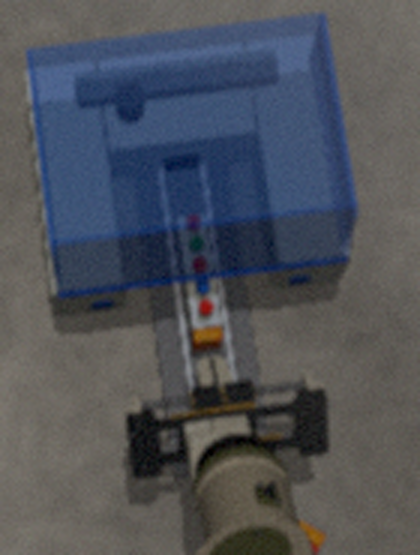

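Clear view: the tail is at top crop (207,338) with the fingers behind it, leaning 44°. Pushing on with this lean.

Call:
apply_moves(offset=[[0.07,0.004,0.067],[0.07,0.004,0.067],[0.07,0.004,0.067],[0.07,0.004,0.067],[0.07,0,0.067],[0.07,0,0.067],[0.07,0,0.067],[0.07,0,0.067],[0.07,0,0.067],[0.07,0,0.067],[0.07,0,0.067],[0.07,0,0.067],[0.05,0,0.048],[0,0,0]], turn=[[0,0,0],[0,0,0],[0,0,0],[0,0,0],[0,0,0],[0,0,0],[0,0,0],[0,0,0],[0,0,0],[0,0,0],[0,0,0],[0,0,0],[0,0,0],[0,0,0]])

```text
time: 18.0
tcp_pos: [0.6205, -0.0564, 0.0377]
eef_rot: [-179.9, -43.8, 6.5]
contact_force: [0.6, 0.0, -0.4]
grip_width: 0.0003
```

```bash
python3 st.py 0.008 0 .037 44; python3 look.py p3
```

```text
t 18.0 reader tcp [-0.0082  0.0003  0.0377] F [ 0.6  0.  -0.4]
joints [-21.5  -6.9 132.8  55.4  23.5  15.9]
tool in reader axes [[0.721, 0.001, 0.693], [-0.001, -1.0, 0.002], [0.693, -0.002, -0.721]]
target: shift units now-axes [0.224 0.007 0.235] turn units [-0.002  0.003 -0.001] shift in target axes [0.224 0.007 0.235]
18.0 [ 0.6205 -0.0564  0.0377] [-179.86  -43.85    6.53] [ 0.6  0.  -0.4]
reader xy of tcp -0.008214065306767668 0.0003497864618648814
```

View pics/p3_side.png

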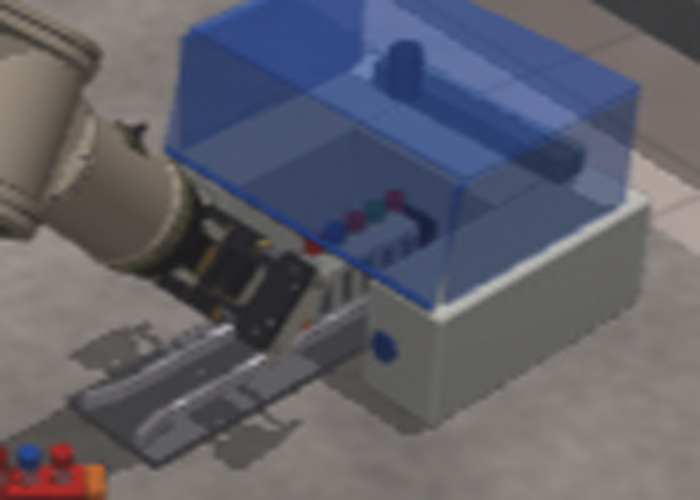

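View pics/p3_top.png

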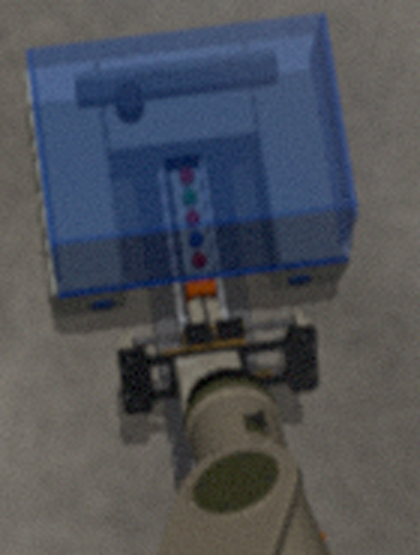

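The tail is now level with the cover edge, so about 15 mm remain. Short pushes, watching the force.

Call:
apply_moves(offset=[[0.043,0.002,0.042],[0.043,0.002,0.042],[0.043,0,0.042],[0.029,0,0.028],[0.015,0,0.014],[0,0,0]], turn=[[0,0,0],[0,0,0],[0,0,0],[0,0,0],[0,0,0],[0,0,0]])

```text
time: 18.7
tcp_pos: [0.6322, -0.0552, 0.0376]
eef_rot: [-179.9, -43.8, 6.5]
contact_force: [-0.5, -0.6, -0.3]
grip_width: 0.0005
```

Call:
apply_moves(offset=[[0.015,0,0.014],[0.015,0,0.014],[0,0,0]], turn=[[0,0,0],[0,0,0],[0,0,0]])

```text
time: 19.0
tcp_pos: [0.6342, -0.0551, 0.0377]
eef_rot: [-179.9, -43.9, 6.5]
contact_force: [-0.8, 0.4, -0.2]
grip_width: 0.0004
```

Call:
apply_moves(offset=[[0.015,0,0.014],[0.015,0,0.014],[0,0,0]], turn=[[0,0,0],[0,0,0],[0,0,0]])

```text
time: 19.3
tcp_pos: [0.6363, -0.0548, 0.0377]
eef_rot: [-179.9, -43.9, 6.5]
contact_force: [0.9, -0.2, -0.1]
grip_width: 0.0003
```

Call:
apply_moves(offset=[[0.015,0,0.014],[0.015,0,0.014],[0,0,0]], turn=[[0,0,0],[0,0,0],[0,0,0]])

```text
time: 19.6
tcp_pos: [0.638, -0.0546, 0.0374]
eef_rot: [-179.9, -43.8, 6.5]
contact_force: [-5.8, -0.7, 2.4]
grip_width: 0.0001
```

The resistance rises at reader x of about 9.4, close to the predicted home. One more millimetre to confirm it's a hard stop.

Call:
apply_moves(offset=[[0.012,0,0.011],[0,0,0]], turn=[[0,0,0],[0,0,0]])

```text
time: 19.8
tcp_pos: [0.6385, -0.0545, 0.0372]
eef_rot: [-179.8, -43.8, 6.5]
contact_force: [-14.3, -1.9, 8.8]
grip_width: 0.0003
```

```bash
python3 st.py 0.008 0 .037 44; python3 look.py p4
```

```text
t 19.8 reader tcp [0.0098 0.0002 0.0372] F [-14.3  -1.9   8.8]
joints [-20.2  -3.9 130.1  55.2  22.5  16.9]
tool in reader axes [[0.722, 0.0, 0.692], [-0.001, -1.0, 0.002], [0.692, -0.002, -0.722]]
target: shift units now-axes [-0.03   0.003 -0.022] turn units [-0.002  0.004 -0.001] shift in target axes [-0.03   0.003 -0.022]
19.8 [ 0.6385 -0.0545  0.0372] [-179.85  -43.8     6.51] [-14.3  -1.9   8.8]
reader xy of tcp 0.009844733816323998 0.0001506717543260405
```

View pics/p4_top.png

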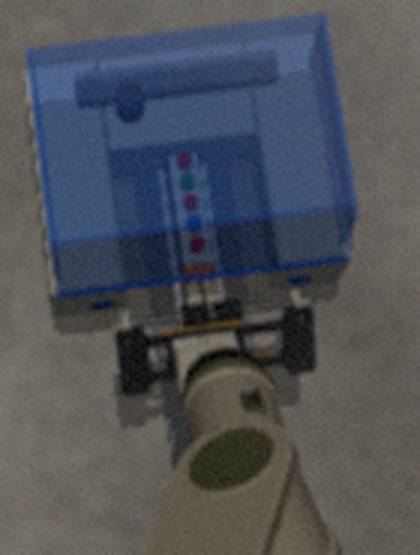

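View pics/p4_side.png

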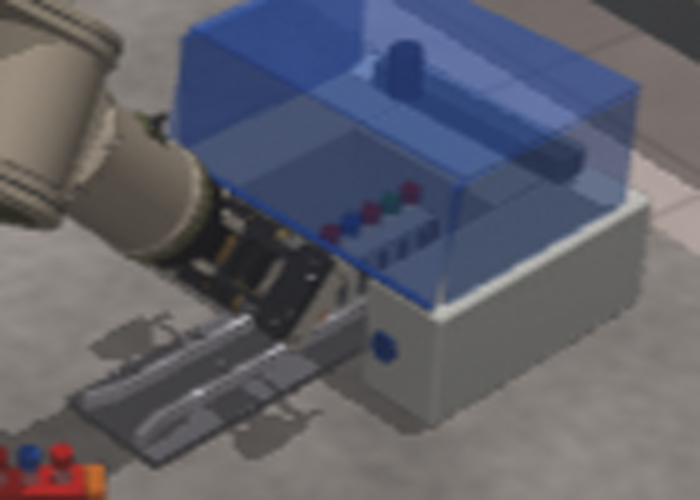

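Hard stop: the force rises about 8.5 N over 0.5 mm. I back off and clear the view to verify.

Call:
apply_moves(offset=[[-0.05,0,-0.048],[-0.15,0,-0.14],[-0.2,0,-0.19],[-0.2,0,-0.19],[-0.1,0,-0.096],[0.28,0,-0.29],[0.28,0,-0.29],[0.28,0,-0.29],[0.28,0,-0.29],[0,0,0],[0,0,0],[0,0,0],[0,0,0],[0,0,0],[0,0,0],[0,0,0]], turn=[[0,0,0],[0,0,0],[0,0,0],[0,0,0],[0,0,0],[0,0,0],[0,0,0],[0,0,0],[0,0,0],[0,-0.13,0],[0,-0.13,0],[0,-0.13,0],[0,-0.13,0],[0,-0.13,0],[0,0,0],[0,0,0]])

```text
time: 21.5
tcp_pos: [0.5915, -0.0598, 0.1175]
eef_rot: [-179.9, -14.7, 6.6]
contact_force: [-0.8, 0.2, 0.1]
grip_width: 0.0006
```

```bash
python3 st.py -.17 0 .15 15
```

```text
t 21.5 reader tcp [-0.0374  0.0003  0.1175] F [-0.8  0.2  0.1]
joints [-14.1  -2.9 108.1   6.   61.3  67. ]
tool in reader axes [[0.967, 0.001, 0.253], [0.001, -1.0, 0.003], [0.253, -0.002, -0.967]]
target: shift units now-axes [-2.401e+00  1.000e-03 -1.300e+00] turn units [-0.003  0.007  0.001] shift in target axes [-2.393  0.006 -1.314]
```

Call:
apply_moves(offset=[[-0.34,0,-0.19],[-0.34,0,-0.19],[-0.34,0,-0.19],[-0.34,0,-0.19],[-0.34,0,-0.19],[-0.34,0,-0.19],[-0.34,0,-0.19],[0,0,0],[0,0,0]], turn=[[0,0,0],[0,0,0],[0,0,0],[0,0,0],[0,0,0],[0,0,0],[0,0,0],[0,0,0],[0,0,0]])

```text
time: 22.4
tcp_pos: [0.4602, -0.0756, 0.1521]
eef_rot: [-179.9, -14.7, 6.5]
contact_force: [-0.4, -0.4, 0.5]
grip_width: 0.0002
```

```bash
python3 look.py fin; python3 - <<'E'
from h import *
def rd(x,y,z): 
    t=np.radians(6.6);return [.6287+x*np.cos(t)-y*np.sin(t),-.0558+x*np.sin(t)+y*np.cos(t),z]
vs=[]
for n,(x0,y0,x1,y1),S in(("side",(310,165,420,255),7),("top",(300,110,380,220),6)):
    a=cv2.imread(f'pics/{n}_fin.png'); v=cv2.resize(a[y0:y1,x0:x1],None,fx=S,fy=S,interpolation=cv2.INTER_CUBIC); v=cv2.convertScaleAbs(v,alpha=1.5)
    def dr(P,col,cl=True): cv2.polylines(v,[((proj(n,P)-[x0,y0]+.5)*S).astype(np.int32)],cl,col,1)
    dr([rd(.012,.015,.06),rd(.142,.015,.06),rd(.142,-.015,.06),rd(.012,-.015,.06)],(0,255,0)); dr([rd(.026,-.015,.06),rd(.026,.015,.06)],(0,165,255))
    dr([rd(0,-.14,.103),rd(0,.14,.103)],(0,255,255),False)
    cv2.imwrite(f'pics/finov_{n}.png',v)
E
```

```text
22.4 [ 0.4602 -0.0756  0.1521] [-179.92  -14.74    6.54] [-0.4 -0.4  0.5]
reader xy of tcp -0.16970378754331633 -0.00028227432563167196
```

View pics/finov_side.png

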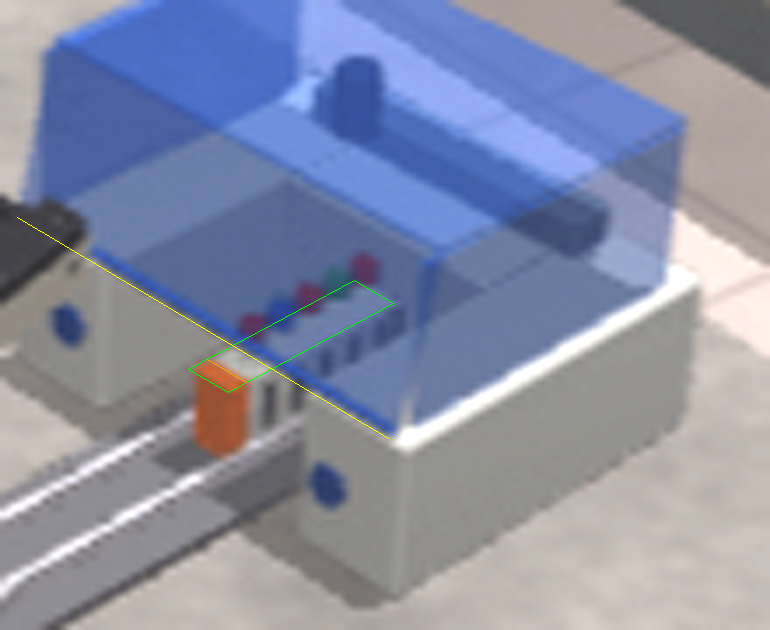

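View pics/finov_top.png

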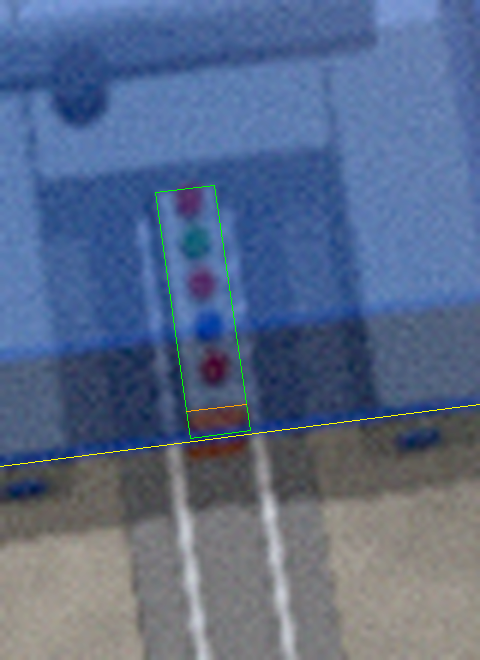

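View pics/top_fin.png

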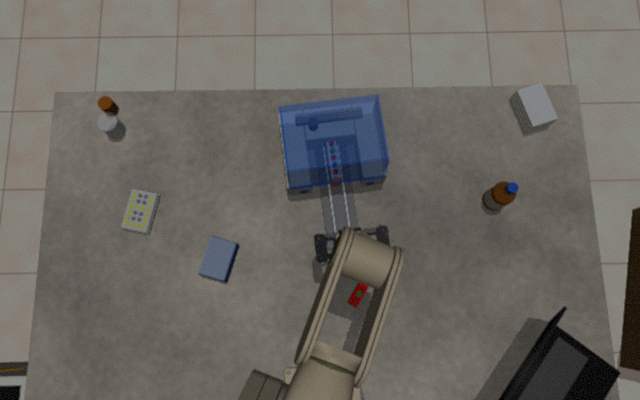

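The orange/white boundary and tail match the predicted home outline within about 1 px in both views: top crop (217,408), side crop (220,380). The bystanders are where they were: tip box (218,258), bottle (500,195), plate (140,212). The arm is clear, so I hand in.

```bash
python3 -c "
from rig import arm
print(arm.job_done(), arm.get_obs()['time'])"
```

```text
the job is handed in; nothing more can be done
the job is handed in; nothing more can be done
```

The white rack is loaded, upright and fully home against the stop, with its orange end towards the lane mouth. I handed the job in at about 22.5 s.

- **What I did:** I gripped the rack at its middle, set it down between the rails and let go. I then pushed its tail in with closed fingers, leaning 15° at first and 44° near the cover, and backed clear.
- **Stop contact:** the force rose from about 1 N to 14 N within about 2 mm of travel, so it met a hard stop. The fingers ended about 2.5 mm further in than I had predicted, which is within the calibration and finger-width uncertainty.
- **Final view:** the rack matches its predicted home outline to about 1 pixel (roughly 2–3 mm) in both cameras. The tip box, bottle and plate show no visible movement in the last top picture, and the arm was clear with about 0 N on the tool.
- **One thing went wrong:** my first 45° lean, close to the mouth, ran j2 and j3 up to the edge of their ranges and pulled the tool off course in free air. It touched nothing, and I recovered by leaning less until the rack was further in. The readings I took stayed just inside the limits, but I did not log the joints between readings.

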